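# Set the tube mixer's timer by its clicks and start it

### The arm

A 6-joint arm with a two-finger parallel gripper is mounted at the origin on the work surface. World frame = base frame: x ahead of the robot, y to its left, z up, the work surface at z = 0. Lengths are in m, angles in rad, forces in N, time in s.
With the tool pointing down it reaches from about 0.275 to 1 m from the base axis. Payload 8.4 kg.
Tool frame: the origin (TCP) lies between the finger pads; the fingertips stand 17 mm ahead of it and the grasp point (between the pads) lies 2 mm behind it; z points along the fingers, y is the direction in which the jaws open and shut (so a half turn about z gives the same grasp; the last joint's range is limited). The gripper opens to 85 mm and grips with 20 to 120 N. Pads are 22 mm wide; open, the fingers measure 114 mm over their backs; the gripper's body (76 mm by 85 mm) begins 54 mm behind the grasp point. The pads swing forward as they close: fully open they stand 13 mm farther back than shut.
Start: joints at [1.294, 0.353, 1.633, -0, 1.155, -0.002], TCP at [0.17, 0.602, 0.248] pointing down, gripper open.
Joint ranges: [-2.63, 2.63], [-0.92, 2.1], [0.06, 2.66], [-1.3, 4.44], [0, 2.69], [-3.02, 3.02]. Speed limits (rad/s): [2.22, 2.22, 2.79, 3.14, 3.14, 3.14].

### API

Orientations are given as [roll, pitch, yaw] about the fixed x, y, z axes, in that order (R = Rz(yaw) Ry(pitch) Rx(roll)).
In Python, from station import ctrl, viewer, ticket gives the robot as it stands.
- The arm moves only by the shell command python3 -m creep 'ROWS' [OPENING]. ROWS is JSON, a list of rows, each a list of 4 numbers: the shift along the tool's x, y, z in mm, then the turn about the tool's z in degrees. In form: [[x, y, z, roll], ...]. A call has 1 to 5 rows; each row shifts and turns the commanded pose from where the row before left it, along the tool's axes as they then stand; what a row does not reach is not made up. A row lasts 1/12 s, in which the tool goes at most 41.7 mm and 7.16 degrees, less where a joint would pass 70% of its speed; a pose out of reach is approached as far as the arm can. A call is refused whole if a number of a shift passes 41.7 or a number of a turn 7.16, either way. A call with a gripper value outside its range is refused whole. OPENING is the opening, from -1 (shut) to 1 (fully open), set as the call begins (- or left out, the last holds). The fingers move at their own pace and stop on an object; the grip force is fixed at half the most. Time passes only in rows, so rows that do not move let the fingers close. It gives the time, the measured TCP pose, the force and the opening at its end, in the units of the state.
- ctrl.get_state(): the state, without advancing time (a new reading comes with each control period).
- viewer.get_image(name): name is "scene" or "side" or "wrist"; returns a dict with "pixels" (400x640x3 uint8, red, green, blue), "depth" (400x640 float32, m along the optical axis (not along the pixel's ray), 0 where there is no reading), "camera_matrix" (3x3 intrinsics, pixels), "dist" ([k1, k2, p1, p2, k3] as OpenCV has them; the pictures are not rectified), "R" (3x3) and "t" (3): a world point X has camera coordinates R X + t. Camera axes: x right, y down, z forward; pixel columns grow to the right and rows downward; lengths in m; the calibration is good to about 2 mm. A picture is of the moment at which its call begins.
- ticket.close_job(): hands the job in, once; it reports no verdict.
The state is a dict: "time": time; "joints": joint angles; "dq": joint speeds; "tau": joint torques, N m; "tcp_pos": TCP position; "eef_rot": TCP orientation; "force": force on the tool from outside, world axes, zero at the start; "ft_torque": the same for the moment, N m; "finger_gap": finger opening in m.
Only numpy, scipy, OpenCV 4.12 (cv2) and the standard library are available. Lean on these libraries where they do the work, as an engineer would, in place of code of your own. Each camera call takes 0.05 s, during which the arm holds its last target.

### The job

Set the timer of the tube mixer and start it: press the knob down gently until it takes hold of the dial beneath, without ramming it or bottoming it out, and turn it clockwise click by click until the dial's pointer stands at the long mark, never running past that mark. Let the knob spring up again, and only then push the start lever right over, away from the robot. Leave the rack, the bottle and the mug where they stand.

Things in the scene. Friction and masses are not known exactly. Their poses are not given: they have to be found in the camera images.
- mixer: white bench tube mixer, 240 (x) by 380 (y) by 85 mm high, fixed on the bench; origin under its centre, z up, front faces its -x (roughly the robot). A row of capped tubes along the back of its deck (x 47 to 107 mm, tops 153 mm above the bench). On the deck: timer (grey dial disc under a black knob, axis vertical at x -35, y +95 mm) and start lever (pivot at x -45, y -105 mm).
- dial (a joint): turn of the timer dial, rad, growing clockwise seen from above, 0 to 3.770; it starts 3 to 5 clicks short of the long mark. It clicks into a notch every 0.419 rad (24 degrees, at 0, 0.419, 0.838..); past the top of a click it jumps on into the next notch; turning takes up to about 0.1 Nm. Ten black marks, one per notch; the long thick mark is notch 7 (counted from 0), 2.932 rad.
- pointer (a point): outer end of the white pointer line on the dial disc (disc 84 mm across, 5 mm thick, grey, just over the deck; cannot be gripped, only the knob drives it); 41 mm from the dial's axis, 92 mm above the bench
- knob: black knob over the dial: flange 46 mm across, 7 mm thick, on it an upright grip bar 44 mm long (along its x), 14 thick, 32 high. Origin on the axis, 103 mm above the bench when up; the bar spans 10 to 42 mm above it. Left up it turns idly, without end, and stays. Pressed, its dogs mesh with the hub's and drive the dial both ways, after an unseen free play of up to 15 degrees, different each time.
- hub: ring of eight steel dogs on the dial, hidden under the knob's flange; turns with the dial; origin on its axis, 85 mm above the bench. If a knob dog lands on a hub dog the knob stops hard after 3 mm: lift 2 mm, turn some 10 degrees and press again (gaps are 14 degrees wide, every 45). Dogs must not be forced together, down or sideways, with over 25 N.
- press (a joint): how far the knob is pressed down, in m: 0 up, 0.010 bottomed. Dogs touch at 0.003, mesh safely from 0.005; more than 0.0085 counts as bottomed out. A spring lifts it: 3 N at the top, plus 0.8 N per mm (7 N at 5 mm, 9.8 N at 8.5 mm).
- knob_grip (a point): on the knob's axis, 36 mm above its origin, 6 mm below the top of the grip bar: the height to grip, fingertips then stay clear of the flange; it goes down with the knob
- lever (a joint): start lever, a toggle 65 mm long on a small grey block on the deck; 0 = leaning towards the mixer's front (its -x), 1.0 rad = fully over towards the mixer's back (its +x). Stays where it is left.
- lever_tip (a point): centre of the black ball, 22 mm across, on the lever's end; about 164 mm above the bench at the start. The bare 10 mm stem runs from it down to the pivot, 107 mm above the bench
- rack: white plastic tube rack, 70 by 220 mm, bystander to be left alone; origin under its centre
- bottle: small amber bottle, 48 mm across, 100 mm high, bystander; origin under its centre
- mug: white mug, 84 mm across, 100 mm high, bystander; origin under its centre

How it is judged:
On the way, in this order (a step that is already met when the one before it is completed fails the run):
1. the dial stands at the long mark with the knob sprung up (value of joint dial between 2.8 and 3.06 rad and value of joint press below 0.002 m), for 0.3 s.
2. the start lever is pushed over (value of joint lever above 0.85 rad), for 0.2 s.
At the end, for the whole second after the job is handed in: the dial rests in the notch of the long mark (2.932 rad, within 0.13 rad), the knob is up (pressed less than 2 mm) and the lever is over by more than 0.85 rad (all of step 1 and value of joint lever above 0.85 rad); the robot touches nothing.
It fails at once if the dial is run past the long mark (beyond 3.25 rad) (value of joint dial above 3.25 rad).
It fails at once if the knob is bottomed out (pressed over 8.5 mm) (value of joint press above 0.0085 m).
It fails at once if knob and dial dogs are forced together with over 25 N (contact force between knob and hub above 25 N).
It fails at once if the rack, bottle or mug is shifted by more than 30 mm (distance of any of rack, bottle, mug from where it was at the start of the episode above 0.03 m).
It fails at once if the mixer is started while the timer is not yet set (value of joint lever above 0.5 rad and value of joint dial below 2.7 rad).
It also fails if it takes over 72 s, if anything falls off the work surface, if the arm or the gripper's body presses on something with over 40 N, if the wrist force passes 120 N, or if a joint passes its speed limit or range.

## Working session

There is one attempt and no reset: what is moved stays moved. The work goes in short steps, Python scripts to look and compute and a shell command to move; the robot and the scene stay as the last step left them, time stands still between calls to the robot, and variables do not carry over. Pictures are saved under pics/ and viewed, and the job is handed in when it is done.

```bash
ls; mkdir -p pics
cat > h.py <<'E'
import numpy as np,cv2
from station import ctrl,viewer
def get(name,save=None):
    im=viewer.get_image(name)
    if save: cv2.imwrite(f'pics/{save}.png',im['pixels'][:,:,::-1])
    return im
def ray(im,uv):
    p=cv2.undistortPoints(np.array([[uv]],float),np.array(im['camera_matrix']),np.array(im['dist']))[0,0]
    R=np.array(im['R']);t=np.array(im['t'])
    return -R.T@t, R.T@np.array([p[0],p[1],1.])
def onz(im,uv,z):
    c,d=ray(im,uv); return c+d*(z-c[2])/d[2]
def proj(im,X):
    R=np.array(im['R']);t=np.array(im['t'])
    return cv2.projectPoints(np.array(X,float).reshape(-1,1,3),cv2.Rodrigues(R)[0],t,np.array(im['camera_matrix']),np.array(im['dist']))[0].reshape(-1,2)
def dep(im,uv):
    d=im['depth'][int(round(uv[1])),int(round(uv[0]))]
    c,r=ray(im,uv); return c+r*d
E
python3 - <<'E'
from h import *
s=ctrl.get_state(); print({k:np.round(v,3) for k,v in s.items()})
for n in ['scene','side','wrist']:
    im=get(n,n+'0'); print(n,np.round(-np.array(im['R']).T@im['t'],3))
E
```

```text
pics
{'time': np.float64(0.0), 'joints': array([ 1.294,  0.354,  1.634, -0.   ,  1.155, -0.002]), 'dq': array([0.   , 0.   , 0.   , 0.003, 0.001, 0.   ]), 'tau': array([-3.0000e-03, -6.0525e+01, -3.4207e+01, -0.0000e+00,  9.0000e-03,
       -0.0000e+00]), 'tcp_pos': array([0.169, 0.601, 0.248]), 'eef_rot': array([-3.14 ,  0.   ,  2.867]), 'force': array([ 1.275, -0.243,  0.695]), 'ft_torque': array([ 0.039, -0.014,  0.042]), 'finger_gap': np.float64(0.086)}
scene [1.135 0.334 0.888]
side [-0.087 -0.605  0.912]
wrist [0.096 0.623 0.373]
```

View pics/scene0.png

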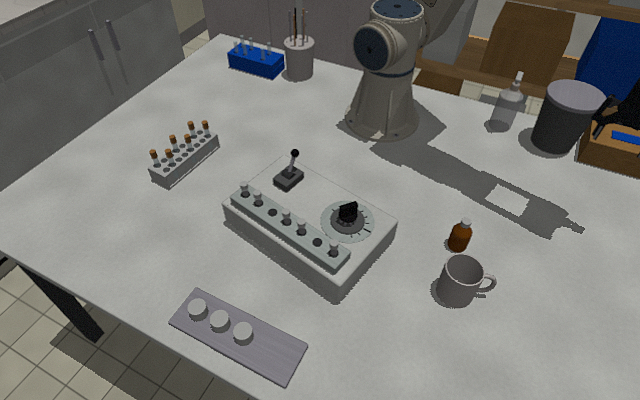

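View pics/side0.png

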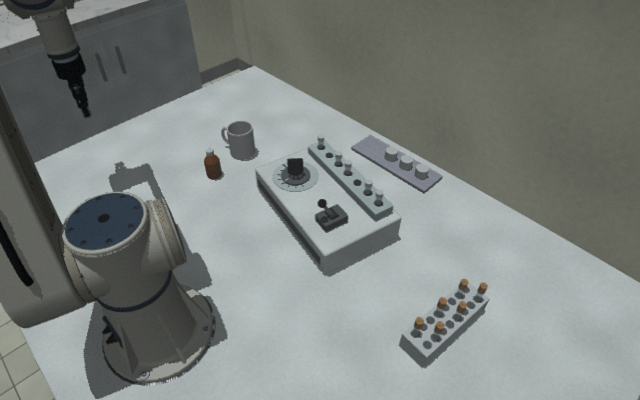

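View pics/wrist0.png

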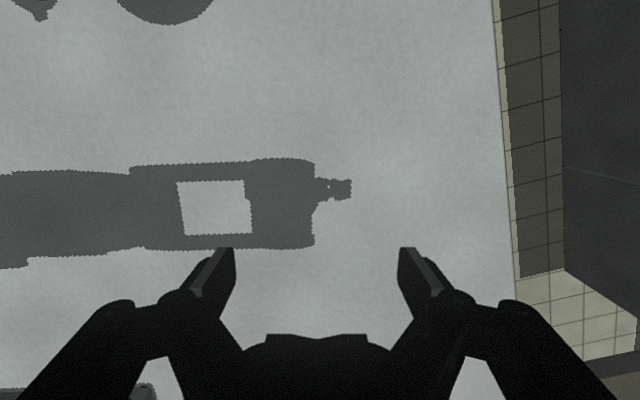

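The scene view shows the mixer with the knob near (348,213) and the lever ball at (294,153). In the side view the knob is near (295,167) and the ball at (322,203). The wrist view shows only the bench. I'll zoom in and triangulate.

Run:
```python
from h import *
a=get('scene');b=get('side')
A=a['pixels'][140:300,215:415,::-1];B=b['pixels'][130:275,240:420,::-1]
cv2.imwrite('pics/sc1.png',cv2.resize(A,(800,640)[:2] if 0 else (750,600),interpolation=cv2.INTER_CUBIC))
cv2.imwrite('pics/sd1.png',cv2.resize(B,None,fx=4.1,fy=4.1,interpolation=cv2.INTER_CUBIC))
def blob(im,box,th):
    x0,y0,x1,y1=box;g=im['pixels'][y0:y1,x0:x1].max(2)<th
    n,l,s,c=cv2.connectedComponentsWithStats(g.astype(np.uint8)); 
    for i in range(1,n):
        if s[i,4]>8: print(s[i]+np.array([x0,y0,0,0,0]),c[i]+[x0,y0])
for im,bx in((a,(280,145,310,195)),(a,(330,195,370,230)),(b,(310,192,352,235)),(b,(280,150,312,188))):
    blob(im,bx,45);print()
def tri(u,v):
    c1,d1=ray(a,u);c2,d2=ray(b,v);d1/=np.linalg.norm(d1);d2/=np.linalg.norm(d2)
    s=np.linalg.lstsq(np.stack([d1,-d2],1),c2-c1,rcond=None)[0];p,q=c1+s[0]*d1,c2+s[1]*d2
    return (p+q)/2,np.linalg.norm(p-q)
print(tri((294.5,153),(322,203)))
```

```text
[291 149   8   9  49] [294.53061224 152.69387755]
[292 167   5   5  17] [293.76470588 169.        ]
[282 169  14  10  55] [287.25454545 174.49090909]
[280 174  24  18 109] [291.16513761 183.80733945]

[336 201  22  26 364] [347.50824176 213.36538462]

[319 200   7   7  42] [321.80952381 203.07142857]
[331 215   7   4   9] [334.44444444 216.77777778]

[288 159  15  17 217] [294.87096774 166.6359447 ]

(array([ 0.44336415, -0.08047302,  0.16610702]), np.float64(0.0002476376529945508))
```

View pics/sc1.png

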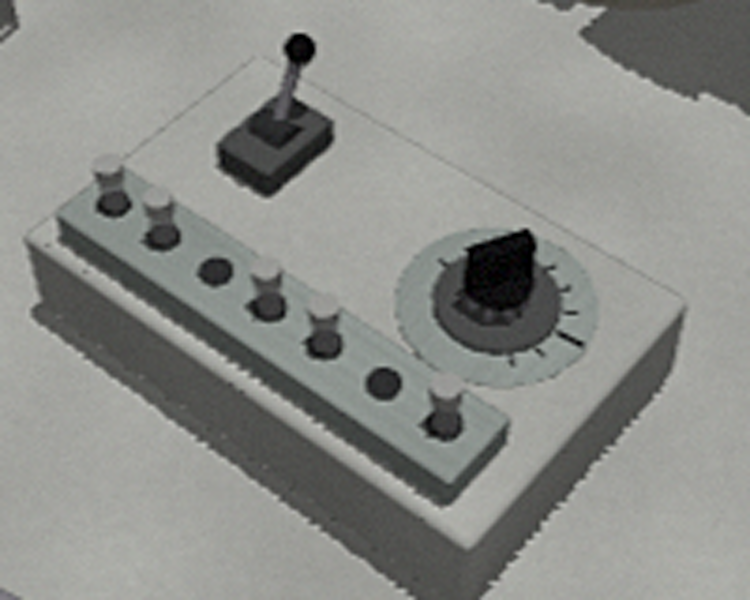

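View pics/sd1.png

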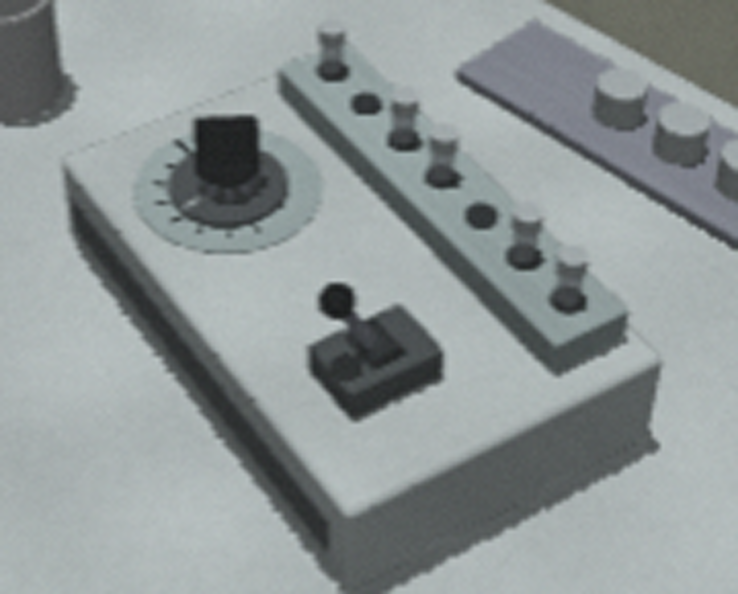

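Run:
```python
from h import *
a=get('scene');b=get('side')
S={'FL':(65,160),'FR':(350,515),'BR':(658,362)}
C={'FR':(258,57),'FL':(685,305),'BL':(468,548),'BR':(27,238)}
for k,v in S.items(): print('side',k,onz(b,(240+v[0]/4.1,130+v[1]/4.1),.085))
P={}
for k,v in C.items(): P[k]=onz(a,(215+v[0]/3.75,140+v[1]/3.75),.085);print('scene',k,P[k])
for i,(k,im) in enumerate((('scene',a),('side',b))):
    g=cv2.cvtColor(im['pixels'],cv2.COLOR_RGB2HSV)
    print(k)
for n,im,u in (('scene',a,(215+497/3.75,140+307/3.75)),('side',b,(240+228/4.1,130+188/4.1))):
    print(n,'dial centre',onz(im,u,.09))
    
# knob bar top: depth points dark blob
for im,(x0,y0,x1,y1) in ((a,(330,195,370,230)),(b,(280,150,312,188))):
    ys,xs=np.nonzero(im['pixels'][y0:y1,x0:x1].max(2)<45)
    Q=np.array([dep(im,(x+x0,y+y0)) for x,y in zip(xs,ys)]); 
    T=Q[(Q[:,2]>.138)&(Q[:,2]<.152)]; print(len(Q),len(T),T.mean(0) if len(T) else '',np.percentile(Q[:,2],[2,50,98]))
    if len(T)>3: print(np.degrees(np.arctan2(*np.linalg.svd(T[:,:2]-T[:,:2].mean(0))[2][0][::-1])), T.min(0),T.max(0))
```

```text
side FL [0.46106654 0.20925334 0.085     ]
side FR [ 0.38228226 -0.15467383  0.085     ]
side BR [ 0.6072258 -0.2039104  0.085    ]
scene FR [ 0.38754947 -0.1494831   0.085     ]
scene FL [0.46749242 0.21594143 0.085     ]
scene BL [0.69345154 0.16660382 0.085     ]
scene BR [ 0.61560454 -0.19728526  0.085     ]
scene
side
scene dial centre [0.52854568 0.11014488 0.09      ]
side dial centre [0.5201769  0.10230041 0.09      ]
369 108 [0.52637519 0.10749516 0.14417043] [0.09026805 0.12179362 0.14730414]
-40.45164130715584 [0.5067864  0.09099939 0.13808902] [0.54309622 0.12460452 0.14944266]
216 57 [0.5203221  0.1036621  0.14364843] [0.10763628 0.12405287 0.14628199]
-39.38371881470991 [0.50509655 0.08948864 0.13811387] [0.53719497 0.11888115 0.14941603]
```

```bash
cat >> h.py <<'E'
def delta(target,yawdeg):
    s=ctrl.get_state(); from scipy.spatial.transform import Rotation as Ro
    R=Ro.from_euler('xyz',s['eef_rot']).as_matrix()
    d=R.T@(np.array(target)-s['tcp_pos'])*1000
    y=np.degrees(s['eef_rot'][2]); t=-(yawdeg-y); t=(t+180)%360-180
    return np.round(d,1), 'turn',round(t,1),'yaw',round(y,1)
E
python3 - <<'E'
from h import *
w=get('wrist'); s=ctrl.get_state()
from scipy.spatial.transform import Rotation as Ro
R=Ro.from_euler('xyz',s['eef_rot']).as_matrix()
print('cam axis in tool',R.T@np.array(w['R']).T@[0,0,1],R.T@(-np.array(w['R']).T@w['t']-s['tcp_pos']), w['camera_matrix'])
print('proj tcp',proj(w,[s['tcp_pos']]))
print(delta([.524,.106,.25],s['eef_rot'][2]*57.2958))
E
```

```text
cam axis in tool [-2.99033893e-01 -4.33617172e-04  9.54242392e-01] [ 0.07677214  0.00079018 -0.1257352 ] [[279.12059658   0.         316.11627221]
 [  0.         279.12059658 197.18829672]
 [  0.           0.           1.        ]]
proj tcp [[314.64308412 266.7904007 ]]
(array([-475.6, -380.8,   -1.7]), 'turn', np.float64(-0.0), 'yaw', np.float64(164.3))
```

```bash
python3 -m creep '[[-25,-20,0,0],[-32,-25,0,0],[-32,-25,0,0],[-32,-25,0,0],[-32,-25,0,0]]'; python3 -m creep '[[-32,-25,0,0],[-32,-25,0,0],[-32,-25,0,0],[-32,-25,0,0],[-32,-25,0,0]]'; python3 -c "
from h import *
print(delta([.524,.106,.25],164.3),ctrl.get_state()['joints'].round(2))"
```

```text
time: 0.82
tcp_pos: [0.2849, 0.443, 0.2483]
eef_rot: [3.141, 0.0, 2.868]
force: [1.7, 0.6, 0.3]
finger_gap: 0.0853
time: 1.23
tcp_pos: [0.4052, 0.2791, 0.2486]
eef_rot: [3.141, 0.0, 2.867]
force: [0.3, 0.7, 0.7]
finger_gap: 0.0856
(array([-161.3, -134.4,   -1.4]), 'turn', np.float64(-0.0), 'yaw', np.float64(164.3)) [ 0.6   0.14  1.91 -0.    1.09 -0.7 ]
```

```bash
python3 -m creep '[[-32,-25,0,0],[-32,-25,0,0],[-32,-25,0,0],[-30,-20,0,0],[-30,-20,0,0]]'; python3 -m creep '[[-30,-10,0,0],[-24,-9,0,0],[0,0,0,0],[0,0,0,0]]'; python3 -c "
from h import *
print(delta([.524,.106,.25],164.3),ctrl.get_state()['joints'].round(2))
w=get('wrist','w1');print(proj(w,[[.524,.106,.145],[.524,.106,.09]]))"
```

```text
time: 1.65
tcp_pos: [0.5243, 0.1258, 0.2485]
eef_rot: [3.141, 0.0, 2.866]
force: [0.3, 0.8, -0.3]
finger_gap: 0.0851
time: 1.98
tcp_pos: [0.5706, 0.094, 0.248]
eef_rot: [-3.142, -0.0, 2.865]
force: [-0.8, 0.6, -0.3]
finger_gap: 0.0858
(array([48.1, -1.2, -2. ]), 'turn', np.float64(-0.2), 'yaw', np.float64(164.1)) [ 0.16  0.28  1.74  0.    1.13 -1.13]
[[313.7593992  146.79107235]
 [314.23586236 139.86073667]]
```

View pics/w1.png

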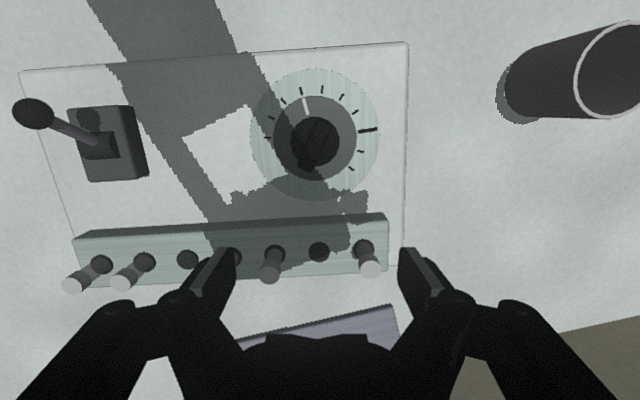

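The wrist view shows the dial centred near (315,137), with the white pointer at about (306,105) and the long mark at about (368,130). The knob bar runs across the dark flange.

Run:
```python
from h import *
w=get('wrist');p=w['pixels'][60:210,240:390,::-1]
q=cv2.convertScaleAbs(cv2.resize(p,(600,600),interpolation=cv2.INTER_CUBIC),alpha=1.5,beta=20);cv2.imwrite('pics/w2.png',q)
# scale ring (greenish) ellipse -> world plane
hsv=cv2.cvtColor(w['pixels'],cv2.COLOR_RGB2HSV)
```

```text
(no output)
```

View pics/w2.png

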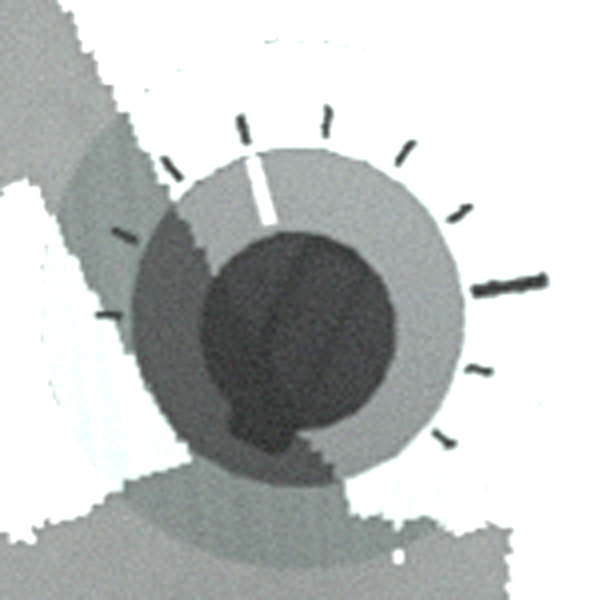

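Run:
```python
from h import *
w=get('wrist')
c=lambda x,y:(240+x/4-.375,60+y/4-.375)
print('disc',onz(w,c(298,317),.091),'flange',onz(w,c(299,330),.112))
L=onz(w,c(133,317),.091);R=onz(w,c(464,317),.091);print('disc dia',np.linalg.norm(L-R))
C=onz(w,c(298,317),.091)
for n,u in(('ptr',(255,158)),('m3',(243,128)),('m4',(326,120)),('m7',(508,287))):
    d=onz(w,c(*u),.091)-C;print(n,np.degrees(np.arctan2(d[1],d[0])),np.hypot(*d[:2]))
g=w['pixels'][100:190,270:360].astype(float).mean(2)
g=np.clip((g-5)*5,0,255).astype(np.uint8)
cv2.imwrite('pics/w3.png',cv2.resize(g,(600,600),interpolation=cv2.INTER_CUBIC))
# depth of bar
ys,xs=np.mgrid[95:200,265:365]
Q=np.array([dep(w,(x,y)) for x,y in zip(xs.ravel(),ys.ravel())]);T=Q[(Q[:,2]>.138)&(Q[:,2]<.152)&(np.abs(Q[:,0]-.524)<.04)&(np.abs(Q[:,1]-.106)<.04)]
print(len(T),T.mean(0),np.median(T[:,2])); r=cv2.minAreaRect((T[:,:2]*1000).astype(np.float32));print(r)
```

```text
disc [0.52151193 0.10727598 0.091     ] flange [0.52250936 0.10739789 0.112     ]
disc dia 0.08251586412465456
ptr 179.54003151310897 0.038833016314533016
m3 -179.35231672691916 0.0460733253251523
m4 155.95395422419938 0.046477114344682165
m7 82.30637696260844 0.05247127870728428
905 [0.52308418 0.107126   0.14483194] 0.14497362814821324
((523.9224853515625, 106.64093780517578), (13.973052978515625, 43.996925354003906), 49.25873565673828)
```

View pics/w3.png

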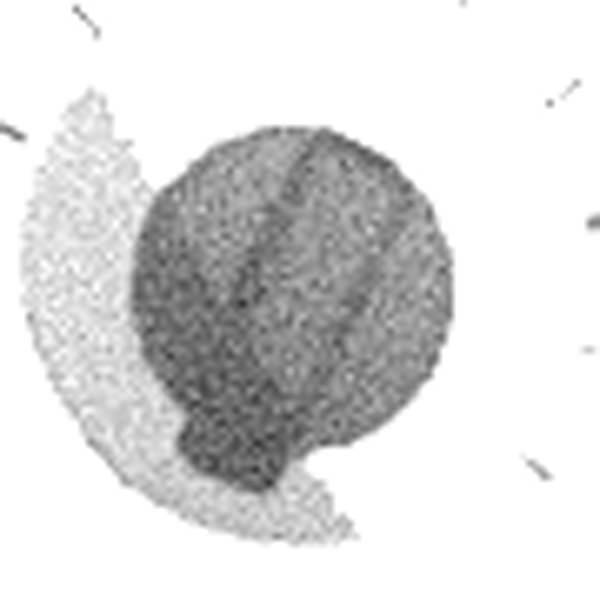

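Depth on the bar top gives 14.0 × 44.0 mm at z 0.145, which matches the given sizes. Its centre is (0.5239, 0.1066) and its long axis lies at 139.3°. The pointer is at notch 3, so the dial needs 4 clicks. Next I'll align above the bar.

```bash
python3 -m creep '[[20,0,0,6],[20,0,0,6],[6,0,0,6],[0,0,0,6],[0,0,0,1]]'; python3 -m creep '[[0,0,0,0]]'; python3 -c "
from h import *
print(delta([.5239,.1066,.160],139.3))"
```

```text
time: 2.55
tcp_pos: [0.5257, 0.1116, 0.2486]
eef_rot: [3.141, 0.0, 2.428]
force: [0.3, 0.1, 0.4]
finger_gap: 0.0853
time: 2.63
tcp_pos: [0.5264, 0.1112, 0.2486]
eef_rot: [3.141, 0.0, 2.434]
force: [0.7, -0.2, -0.3]
finger_gap: 0.0855
(array([-1.1, -5.2, 88.6]), 'turn', np.float64(0.1), 'yaw', np.float64(139.4))
```

```bash
python3 -m creep '[[-1,-5,20,0],[0,0,20,0],[0,0,20,0],[0,0,15,0],[0,0,0,0]]'; python3 -m creep '[[0,0,0,0]]'; python3 -c "
from h import *
print(delta([.5239,.1066,.137],139.3))
w=get('wrist','w4');
ys,xs=np.mgrid[60:395,200:440]
Q=np.array([dep(w,(x,y)) for x,y in zip(xs.ravel(),ys.ravel())]);T=Q[(Q[:,2]>.138)&(Q[:,2]<.15)&(np.abs(Q[:,0]-.524)<.035)&(np.abs(Q[:,1]-.106)<.035)]
print(len(T),cv2.minAreaRect((T[:,:2]*1000).astype(np.float32)))"
```

```text
time: 3.05
tcp_pos: [0.5226, 0.1059, 0.1705]
eef_rot: [-3.138, -0.003, 2.434]
force: [-0.6, -0.4, -0.1]
finger_gap: 0.0855
time: 3.13
tcp_pos: [0.5241, 0.1061, 0.1729]
eef_rot: [-3.14, -0.001, 2.433]
force: [0.4, 0.8, 0.4]
finger_gap: 0.0854
(array([ 0.4,  0.3, 35.9]), 'turn', np.float64(0.1), 'yaw', np.float64(139.4))
1498 ((523.5587158203125, 107.08512878417969), (13.640259742736816, 43.47689437866211), 48.85810852050781)
```

View pics/w4.png

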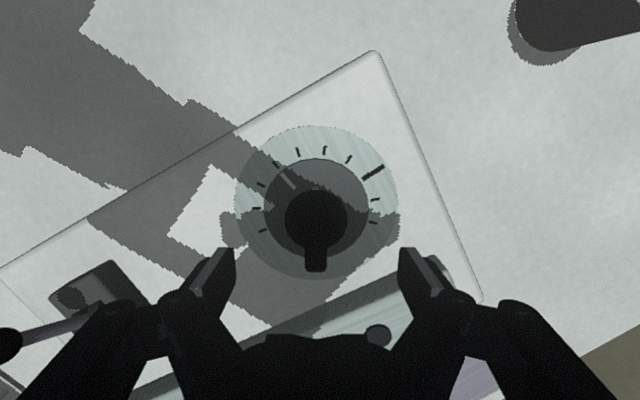

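The bar is centred between the open fingers near (316,250). I'll descend and close.

```bash
python3 -m creep '[[0,0.5,12,0],[0,0,12,0],[0,0,8,0],[0,0,4,0],[0,0,0,0]]'; python3 -m creep '[[0,0,0,0]]';python3 -c "
from h import *
print(delta([.5237,.1069,.137],139.1), ctrl.get_state()['force'])"
```

```text
time: 3.6
tcp_pos: [0.5247, 0.1064, 0.1372]
eef_rot: [-3.141, -0.0, 2.431]
force: [0.5, -0.1, 0.1]
finger_gap: 0.0855
time: 3.68
tcp_pos: [0.5251, 0.1065, 0.1378]
eef_rot: [3.141, 0.0, 2.431]
force: [0.5, 0.6, 0.6]
finger_gap: 0.0856
(array([ 1.4, -0.6,  0.8]), 'turn', np.float64(0.2), 'yaw', np.float64(139.3)) [0.52160283 0.56152273 0.60294845]
```

```bash
python3 -m creep '[[1,-0.5,0,0],[0,0,0,0],[0,0,0,0],[0,0,0,0],[0,0,0,0]]' -1; python3 -m creep '[[0,0,0,0],[0,0,0,0],[0,0,0,0]]';python3 -c "
from h import *
s=ctrl.get_state();print(s['force'],s['ft_torque'],s['tcp_pos'],s['eef_rot'][2]*57.3)"
```

```text
time: 4.1
tcp_pos: [0.5238, 0.1067, 0.1375]
eef_rot: [3.141, 0.0, 2.43]
force: [-0.1, 0.2, 1.2]
finger_gap: 0.0257
time: 4.35
tcp_pos: [0.5235, 0.1064, 0.1373]
eef_rot: [-3.141, -0.0, 2.431]
force: [-2.1, -2.8, 2.4]
finger_gap: 0.013
[-2.07170969 -2.8424769   2.37590172] [-0.55237848  0.24963883  0.03530311] [0.52348178 0.10635738 0.13731655] 139.27207364493654
```

```bash
python3 -m creep '[[0,0,1,0],[0,0,0,0]]';python3 -m creep '[[0,0,1,0],[0,0,0,0]]';python3 -m creep '[[0,0,0.5,0],[0,0,0,0]]';python3 -m creep '[[0,0,0.5,0],[0,0,0,0]]'
```

```text
time: 4.52
tcp_pos: [0.5235, 0.1064, 0.1362]
eef_rot: [-3.141, -0.0, 2.431]
force: [-1.6, -4.0, 3.6]
finger_gap: 0.0127
time: 4.68
tcp_pos: [0.5235, 0.1064, 0.1352]
eef_rot: [-3.141, -0.0, 2.431]
force: [-2.4, -4.3, 4.1]
finger_gap: 0.0129
time: 4.85
tcp_pos: [0.5235, 0.1064, 0.1347]
eef_rot: [-3.141, -0.0, 2.431]
force: [-2.7, -5.4, 4.9]
finger_gap: 0.0127
time: 5.02
tcp_pos: [0.5235, 0.1064, 0.1345]
eef_rot: [-3.141, -0.0, 2.431]
force: [-4.4, -4.8, 8.4]
finger_gap: 0.0132
```

```bash
python3 -m creep '[[0,0,0.4,0],[0,0,0,0]]'
```

```text
time: 5.18
tcp_pos: [0.5235, 0.1064, 0.1344]
eef_rot: [-3.141, -0.0, 2.431]
force: [-5.2, -5.1, 11.3]
finger_gap: 0.0127
```

That is a hard stop at 3 mm, so the dogs are tip to tip. I'll lift, turn 10° and press again.

```bash
python3 -m creep '[[0,0,-1.2,0],[0,0,-1.2,0],[0,0,0,5],[0,0,0,5],[0,0,0,0]]';python3 -m creep '[[0,0,1,0],[0,0,0,0]]';python3 -m creep '[[0,0,1,0],[0,0,0,0]]';python3 -m creep '[[0,0,0.7,0],[0,0,0,0]]'
```

```text
time: 5.6
tcp_pos: [0.5236, 0.1065, 0.1363]
eef_rot: [-3.141, 0.0, 2.252]
force: [-1.3, -4.8, 3.6]
finger_gap: 0.0129
time: 5.77
tcp_pos: [0.5236, 0.1064, 0.1352]
eef_rot: [-3.141, 0.0, 2.259]
force: [-2.4, -5.1, 4.6]
finger_gap: 0.0128
time: 5.93
tcp_pos: [0.5236, 0.1065, 0.1344]
eef_rot: [-3.141, 0.0, 2.259]
force: [-2.6, -4.2, 7.0]
finger_gap: 0.0131
time: 6.1
tcp_pos: [0.5236, 0.1065, 0.1342]
eef_rot: [-3.141, 0.0, 2.259]
force: [-4.0, -5.8, 12.4]
finger_gap: 0.0129
```

```bash
python3 -m creep '[[0,0,-1.2,0],[0,0,-1.2,0],[0,0,0,5],[0,0,0,5],[0,0,0,0]]';python3 -m creep '[[0,0,1,0],[0,0,0,0]]';python3 -m creep '[[0,0,0.8,0],[0,0,0,0]]';python3 -m creep '[[0,0,0.6,0],[0,0,0,0]]'
```

```text
time: 6.52
tcp_pos: [0.5237, 0.1065, 0.136]
eef_rot: [-3.141, 0.0, 2.08]
force: [-1.3, -3.4, 4.3]
finger_gap: 0.0129
time: 6.68
tcp_pos: [0.5237, 0.1065, 0.1349]
eef_rot: [-3.141, 0.0, 2.087]
force: [-2.4, -5.1, 4.4]
finger_gap: 0.0127
time: 6.85
tcp_pos: [0.5237, 0.1065, 0.1342]
eef_rot: [-3.141, 0.0, 2.087]
force: [-3.5, -5.1, 3.9]
finger_gap: 0.0129
time: 7.02
tcp_pos: [0.5237, 0.1065, 0.1336]
eef_rot: [-3.141, 0.0, 2.087]
force: [-3.3, -5.5, 5.9]
finger_gap: 0.0131
```

```bash
python3 -m creep '[[0,0,0.8,0],[0,0,0,0]]';python3 -m creep '[[0,0,0.8,0],[0,0,0,0]]';python3 -m creep '[[0,0,0.8,0],[0,0,0,0]]'
```

```text
time: 7.18
tcp_pos: [0.5237, 0.1065, 0.1328]
eef_rot: [-3.141, 0.0, 2.087]
force: [-3.5, -4.3, 6.1]
finger_gap: 0.0127
time: 7.35
tcp_pos: [0.5237, 0.1066, 0.1321]
eef_rot: [-3.141, 0.0, 2.087]
force: [-2.7, -5.3, 6.3]
finger_gap: 0.0127
time: 7.52
tcp_pos: [0.5237, 0.1065, 0.1313]
eef_rot: [-3.141, 0.0, 2.087]
force: [-3.3, -5.4, 7.0]
finger_gap: 0.0126
```

Press is about 6 mm with smooth force, so the dogs are meshed. I'll turn in steps and read the pointer in the wrist view.

```bash
cat >> h.py <<'E'
def pointer(save):
    w=get('wrist',save)
    C=np.array([.5235,.1070]); A=np.radians(np.arange(-180,180,1.0)); rr=np.arange(.029,.0395,.0015)
    g=w['pixels'].astype(np.float32).min(2)
    X=np.array([[C[0]+r*np.cos(t),C[1]+r*np.sin(t),.0915] for r in rr for t in A])
    uv=proj(w,X).astype(np.float32)
    v=cv2.remap(g,uv[:,0].reshape(len(rr),-1),uv[:,1].reshape(len(rr),-1),cv2.INTER_LINEAR)
    m=np.median(v,0); base=cv2.medianBlur(np.tile(m.astype(np.uint8),(3,1)),25)[1].astype(float); e=m-base
    o=np.argsort(-e)[:6]; s=ctrl.get_state()
    print(save,[(int(np.degrees(A[i]).round()),int(e[i])) for i in o],'yaw %.1f'%np.degrees(s['eef_rot'][2]),'F',s['force'].round(1),'Mz %.3f'%s['ft_torque'][2],'z %.4f'%s['tcp_pos'][2])
E
python3 -c "
from h import *
pointer('p0')"
python3 -m creep '[[0,0,0,4],[0,0,0,4],[0,0,0,4],[0,0,0,0]]'
python3 -c "
from h import *
pointer('p1')"
```

```text
p0 [(-86, 19), (-36, 14), (-84, 14), (-34, 14), (-85, 10), (-37, 8)] yaw 119.6 F [-3.3 -4.9  7.1] Mz 0.024 z 0.1314
time: 7.9
tcp_pos: [0.5239, 0.1066, 0.1315]
eef_rot: [3.141, 0.0, 1.873]
force: [-3.0, -4.3, 7.1]
finger_gap: 0.0129
p1 [(174, 44), (175, 42), (176, 42), (173, 36), (177, 34), (-48, 20)] yaw 107.5 F [-2.6 -4.8  7.2] Mz 0.015 z 0.1315
```

View pics/p1.png

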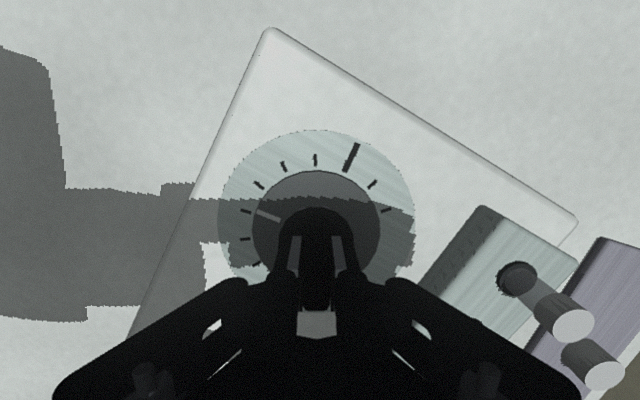

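```bash
python3 -m creep '[[0,0,0,4],[0,0,0,4],[0,0,0,0]]'
python3 -c "
from h import *
pointer('p2')"
python3 -m creep '[[0,0,0,4],[0,0,0,4],[0,0,0,0]]'
python3 -c "
from h import *
pointer('p3')"
python3 -m creep '[[0,0,0,4],[0,0,0,4],[0,0,0,0]]'
python3 -c "
from h import *
pointer('p4')"
```

```text
time: 8.2
tcp_pos: [0.524, 0.1066, 0.1315]
eef_rot: [3.141, 0.0, 1.734]
force: [-3.1, -4.1, 7.0]
finger_gap: 0.0126
p2 [(164, 43), (163, 41), (165, 40), (162, 37), (166, 29), (161, 20)] yaw 99.5 F [-3.1 -4.3  7.1] Mz -0.037 z 0.1316
time: 8.5
tcp_pos: [0.5241, 0.1065, 0.1316]
eef_rot: [3.141, 0.0, 1.594]
force: [-2.0, -4.6, 7.3]
finger_gap: 0.0129
p3 [(159, 33), (158, 30), (157, 25), (156, 20), (-114, 18), (-62, 16)] yaw 91.5 F [-3.2 -5.   6.8] Mz -0.041 z 0.1316
time: 8.8
tcp_pos: [0.5242, 0.1065, 0.1316]
eef_rot: [3.141, 0.0, 1.454]
force: [-2.2, -5.2, 7.2]
finger_gap: 0.0125
p4 [(151, 95), (150, 95), (152, 77), (149, 70), (153, 18), (148, 15)] yaw 83.5 F [-2.4 -5.2  7.4] Mz 0.019 z 0.1316
```

```bash
python3 -m creep '[[0,0,0,4],[0,0,0,4],[0,0,0,4],[0,0,0,4],[0,0,0,0]]'
python3 -c "
from h import *
pointer('p5')"
python3 -m creep '[[0,0,0,4],[0,0,0,4],[0,0,0,4],[0,0,0,4],[0,0,0,0]]'
python3 -c "
from h import *
pointer('p6')"
```

```text
time: 9.27
tcp_pos: [0.5244, 0.1065, 0.1317]
eef_rot: [3.14, -0.0, 1.175]
force: [-1.9, -6.3, 7.7]
finger_gap: 0.0129
p5 [(133, 96), (132, 95), (134, 89), (131, 83), (135, 64), (130, 37)] yaw 67.5 F [-2.  -6.   7.4] Mz -0.013 z 0.1317
time: 9.73
tcp_pos: [0.5245, 0.1063, 0.1317]
eef_rot: [3.14, -0.0, 0.896]
force: [-1.0, -7.5, 7.7]
finger_gap: 0.0127
p6 [(115, 96), (116, 93), (114, 92), (117, 79), (113, 68), (118, 30)] yaw 51.5 F [-1.2 -6.6  7.4] Mz -0.046 z 0.1317
```

```bash
python3 -m creep '[[0,0,0,4],[0,0,0,4],[0,0,0,4],[0,0,0,0]]'
python3 -c "
from h import *
pointer('p7')"
python3 -m creep '[[0,0,0,3],[0,0,0,3],[0,0,0,0]]'
python3 -c "
from h import *
pointer('p8')"
```

```text
time: 10.12
tcp_pos: [0.5246, 0.1062, 0.1317]
eef_rot: [3.14, -0.001, 0.687]
force: [-0.5, -7.0, 7.7]
finger_gap: 0.0128
p7 [(107, 96), (108, 95), (106, 86), (109, 83), (105, 48), (110, 33)] yaw 39.5 F [-1.1 -7.6  6.9] Mz 0.101 z 0.1317
time: 10.42
tcp_pos: [0.5246, 0.1061, 0.1317]
eef_rot: [3.14, -0.001, 0.583]
force: [-1.8, -7.3, 7.5]
finger_gap: 0.0132
p8 [(99, 97), (100, 95), (101, 85), (98, 83), (102, 45), (97, 34)] yaw 33.5 F [ 0.5 -7.9  6.1] Mz -0.006 z 0.1317
```

View pics/p8.png

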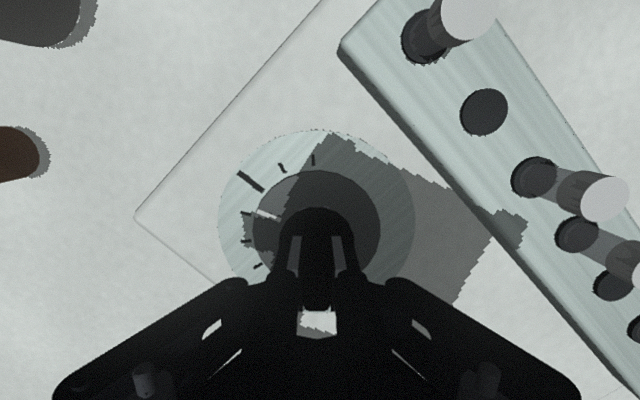

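The view shows the pointer at about (267,213), just past mark 6 at (245,213). The long mark at (250,181) is next. I'll use smaller steps.

```bash
python3 -m creep '[[0,0,0,2],[0,0,0,2],[0,0,0,0]]'
python3 -c "
from h import *
pointer('p9')"
python3 -m creep '[[0,0,0,2],[0,0,0,0]]'
python3 -c "
from h import *
pointer('p10')"
python3 -m creep '[[0,0,0,2],[0,0,0,0]]'
python3 -c "
from h import *
pointer('p11')"
```

```text
time: 10.72
tcp_pos: [0.5246, 0.1061, 0.1317]
eef_rot: [3.14, -0.001, 0.514]
force: [0.2, -7.2, 6.5]
finger_gap: 0.0128
p9 [(94, 97), (95, 95), (93, 84), (96, 79), (92, 48), (97, 39)] yaw 29.6 F [ 0.  -8.5  7.2] Mz 0.047 z 0.1317
time: 10.93
tcp_pos: [0.5246, 0.106, 0.1317]
eef_rot: [3.14, -0.001, 0.48]
force: [-0.3, -8.2, 6.8]
finger_gap: 0.0131
p10 [(90, 95), (89, 94), (91, 91), (92, 74), (88, 71), (93, 30)] yaw 27.6 F [-0.1 -8.3  7. ] Mz -0.025 z 0.1317
time: 11.15
tcp_pos: [0.5246, 0.106, 0.1317]
eef_rot: [3.14, -0.001, 0.445]
force: [-0.9, -7.5, 7.1]
finger_gap: 0.0127
p11 [(83, 95), (84, 95), (85, 92), (82, 76), (86, 73), (81, 35)] yaw 25.6 F [-0.8 -8.9  7.1] Mz 0.012 z 0.1317
```

The pointer reads 83.8° against the long mark's 82.3°, so it has jumped into notch 7. I'll lift and release.

```bash
python3 -m creep '[[0,0,-2,0],[0,0,-2,0],[0,0,-1.6,0],[0,0,0,0]]'
python3 -m creep '[[0,0,0,0],[0,0,0,0],[0,0,0,0]]' 1
python3 -m creep '[[0,0,0,0],[0,0,0,0],[0,0,-10,0],[0,0,-20,0],[0,0,-30,0]]'
python3 -m creep '[[0,0,-30,0],[0,0,-30,0],[0,0,0,0],[0,0,0,0]]'
python3 -c "
from h import *
pointer('q1')
w=get('wrist');C=np.array([.5235,.107])
ys,xs=np.mgrid[60:395,200:440]
Q=np.array([dep(w,(x,y)) for x,y in zip(xs.ravel(),ys.ravel())]);T=Q[(Q[:,2]>.13)&(Q[:,2]<.15)&(np.abs(Q[:,0]-.524)<.035)&(np.abs(Q[:,1]-.106)<.035)]
print(len(T),np.median(T[:,2]),cv2.minAreaRect((T[:,:2]*1000).astype(np.float32)))"
```

```text
time: 11.53
tcp_pos: [0.5246, 0.106, 0.1373]
eef_rot: [3.14, -0.001, 0.447]
force: [1.4, -7.4, 2.6]
finger_gap: 0.0126
time: 11.78
tcp_pos: [0.5239, 0.1071, 0.1367]
eef_rot: [-3.141, -0.001, 0.443]
force: [0.2, -0.4, 0.3]
finger_gap: 0.0483
time: 12.2
tcp_pos: [0.5222, 0.1065, 0.196]
eef_rot: [-3.14, 0.004, 0.441]
force: [0.1, 0.2, -0.0]
finger_gap: 0.0851
time: 12.53
tcp_pos: [0.5248, 0.107, 0.2592]
eef_rot: [3.141, -0.004, 0.441]
force: [0.4, -0.7, 0.5]
finger_gap: 0.0856
q1 [(83, 60), (82, 56), (84, 48), (85, 35), (81, 31), (-123, 16)] yaw 25.3 F [-0.7 -0.7 -0.4] Mz 0.017 z 0.2576
753 0.14490749196365244 ((524.2586669921875, 106.29901123046875), (42.80184555053711, 13.79585075378418), 25.388933181762695)
```

View pics/q1.png

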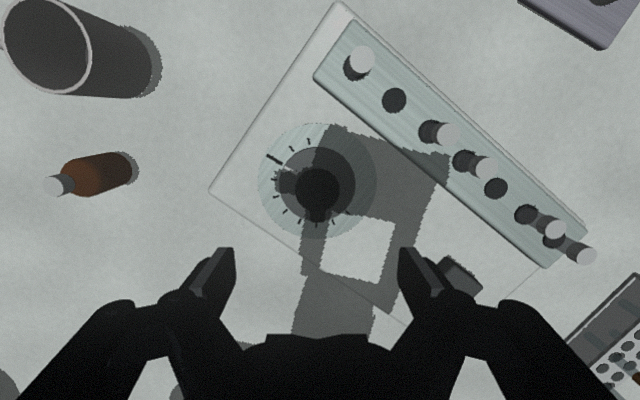

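Run:
```python
from h import *
w=get('wrist');p=w['pixels'][115:245,250:380,::-1]
cv2.imwrite('pics/q2.png',cv2.resize(cv2.convertScaleAbs(p,alpha=1.6,beta=20),(560,560),interpolation=cv2.INTER_CUBIC))
```

```text
(no output)
```

View pics/q2.png

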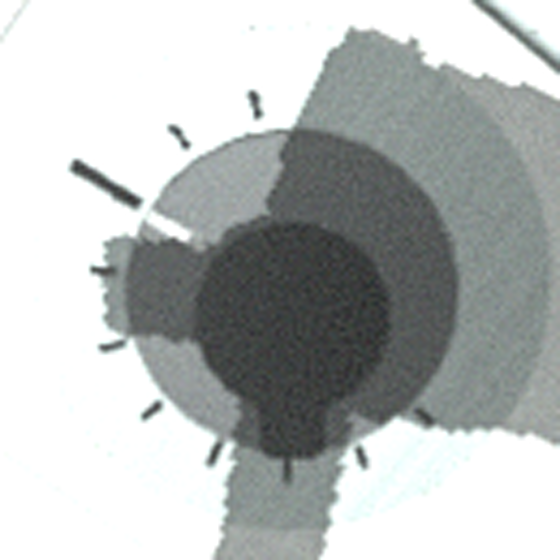

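The pointer lies in line with the long thick mark, and the bar top at 0.145 m shows the knob is up. Next is the lever.

```bash
python3 -m creep '[[0,0,0,6],[0,0,0,6],[0,0,0,6],[0,0,0,6],[0,0,0,7]]' -1
python3 -m creep '[[0,0,0,6.6],[0,0,0,0],[0,0,0,0]]'
python3 -c "
from h import *
print(delta([.407,-.0727,.258],-12.3),ctrl.get_state()['joints'].round(2))"
```

```text
time: 13.1
tcp_pos: [0.5229, 0.1066, 0.2553]
eef_rot: [3.141, 0.003, -0.105]
force: [0.3, 0.3, 1.7]
finger_gap: 0.0256
time: 13.35
tcp_pos: [0.5231, 0.1066, 0.2557]
eef_rot: [3.141, 0.002, -0.212]
force: [-0.6, -0.9, -0.6]
finger_gap: 0.0002
(array([-75.8, 199.7,  -2. ]), 'turn', np.float64(0.2), 'yaw', np.float64(-12.1)) [0.2  0.21 1.82 0.   1.12 1.98]
```

```bash
python3 -m creep '[[-10,25,0,0],[-12,32,0,0],[-12,32,0,0],[-12,32,0,0],[-12,32,0,0]]'
python3 -m creep '[[-10,27,0,0],[-8,20,0,0],[0,0,0,0],[0,0,0,0]]'
python3 -c "
from h import *
print(delta([.407,-.0727,.162],-12.3))
a=get('scene','l1');b=get('side','l2');get('wrist','l3')"
```

```text
time: 13.77
tcp_pos: [0.433, -0.0313, 0.2562]
eef_rot: [3.141, 0.001, -0.21]
force: [0.0, -0.5, 0.1]
finger_gap: 0.0003
time: 14.1
tcp_pos: [0.4062, -0.073, 0.2566]
eef_rot: [-3.141, 0.0, -0.215]
force: [0.1, 1.0, 0.0]
finger_gap: 0.0001
(array([ 0.7, -0.5, 94.6]), 'turn', np.float64(0.0), 'yaw', np.float64(-12.3))
```

View pics/l3.png

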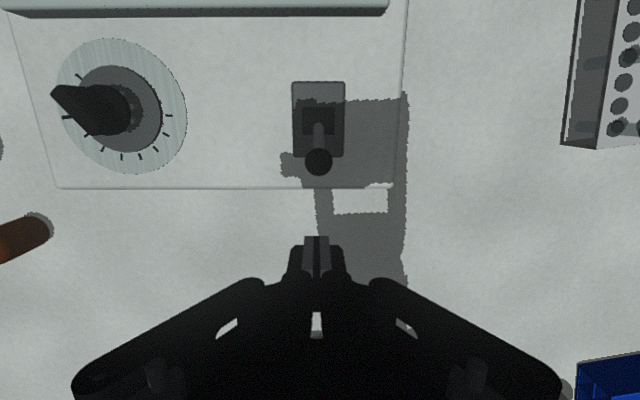

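View pics/l1.png

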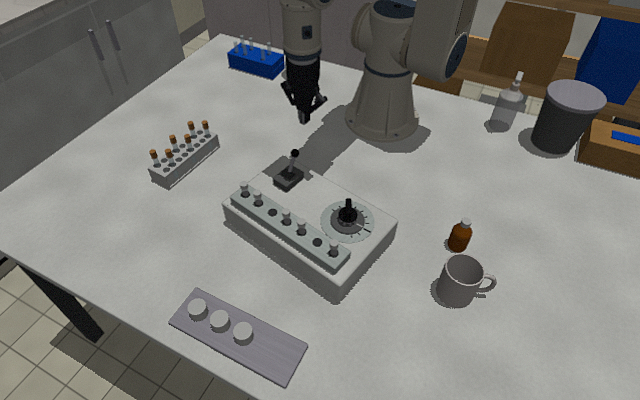

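The wrist view shows the ball at (318,161), directly ahead of the closed fingers at (316,240). I'll descend behind it and push.

```bash
python3 -m creep '[[0,0,25,0],[0,0,30,0],[0,0,25,0],[0,0,12,0],[0,0,0,0]]'
python3 -c "
from h import *
w=get('wrist','l4');print(delta([.4434,-.0805,.162],-12.3))"
python3 -m creep '[[5,0,0,0],[5,0,0,0],[5,0,0,0],[0,0,0,0]]'
python3 -m creep '[[5,0,0,0],[5,0,0,0],[5,0,0,0],[5,0,0,0]]'
python3 -m creep '[[5,0,0,0],[5,0,0,0],[5,0,0,0],[5,0,0,0]]'
```

```text
time: 14.67
tcp_pos: [0.4054, -0.0713, 0.1622]
eef_rot: [3.142, 0.005, -0.213]
force: [-0.8, -0.7, -0.0]
finger_gap: 0.0002
(array([38.2,  0.9,  1.6]), 'turn', np.float64(0.1), 'yaw', np.float64(-12.2))
time: 15.05
tcp_pos: [0.4233, -0.0759, 0.1658]
eef_rot: [-3.142, -0.002, -0.215]
force: [0.2, -0.9, -0.0]
finger_gap: 0.0001
time: 15.38
tcp_pos: [0.4415, -0.0801, 0.1649]
eef_rot: [3.142, -0.0, -0.216]
force: [-1.3, -0.5, 0.4]
finger_gap: -0.0003
time: 15.72
tcp_pos: [0.4611, -0.0843, 0.1648]
eef_rot: [-3.142, -0.0, -0.215]
force: [-1.5, 0.2, 0.5]
finger_gap: -0.0001
```

```bash
python3 -m creep '[[5,0,0,0],[4,0,0,0],[3,0,0,0],[0,0,0,0]]'
python3 -m creep '[[2,0,0,0],[2,0,0,0],[0,0,0,0]]'
python3 -c "
from h import *
get('wrist','l5')"
```

```text
time: 16.05
tcp_pos: [0.4727, -0.0869, 0.1647]
eef_rot: [-3.142, -0.0, -0.215]
force: [-1.4, 0.8, 0.7]
finger_gap: 0.0001
time: 16.3
tcp_pos: [0.4763, -0.0877, 0.1648]
eef_rot: [3.142, -0.0, -0.215]
force: [-0.2, 0.4, 0.4]
finger_gap: 0.0001
```

View pics/l5.png

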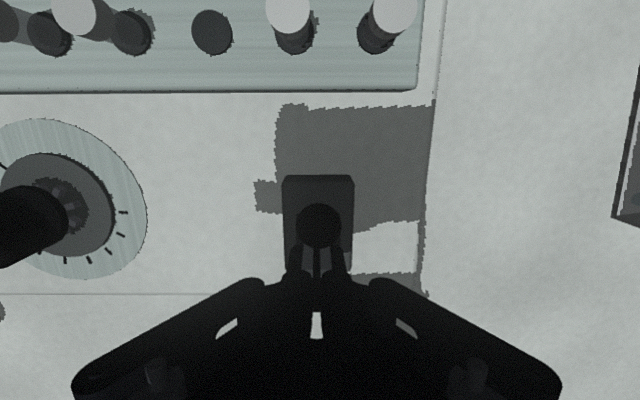

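The ball is at (319,226), just ahead of the fingertips. I'll go on to the stop in small steps.

```bash
python3 -c "
from h import *
w=get('wrist');print(onz(w,(319,226),.168))"
python3 -m creep '[[2,0,0,0],[2,0,0,0],[0,0,0,0]]'
python3 -m creep '[[2,0,0,0],[0,0,0,0]]'
python3 -m creep '[[1.5,0,0,0],[0,0,0,0]]'
```

```text
[ 0.49866328 -0.09320526  0.168     ]
time: 16.65
tcp_pos: [0.4799, -0.0884, 0.1647]
eef_rot: [3.142, 0.001, -0.215]
force: [-1.1, 1.7, -0.4]
finger_gap: -0.0
time: 16.82
tcp_pos: [0.4804, -0.0886, 0.1644]
eef_rot: [3.142, 0.004, -0.215]
force: [-7.6, 2.0, 4.3]
finger_gap: -0.0004
time: 16.98
tcp_pos: [0.4807, -0.0886, 0.1642]
eef_rot: [3.141, 0.006, -0.215]
force: [-12.8, 1.5, 7.5]
finger_gap: -0.0003
```

That is the end stop, at TCP x 0.4805 against the predicted 0.480. I'll back off and check.

```bash
python3 -m creep '[[-10,0,0,0],[-20,0,0,0],[-20,0,-10,0],[-10,0,-30,0],[0,0,-30,0]]'
python3 -m creep '[[-20,0,-20,0],[-30,0,0,0],[0,0,0,0],[0,0,0,0]]'
python3 - <<'E'
from h import *
a=get('scene','e1');b=get('side','e2')
print(ctrl.get_state()['tcp_pos'])
cv2.imwrite('pics/e3.png',cv2.resize(a['pixels'][140:300,215:415,::-1],(750,600),interpolation=cv2.INTER_CUBIC))
def ball(im,box):
    x0,y0,x1,y1=box;g=(im['pixels'][y0:y1,x0:x1].max(2)<45).astype(np.uint8)
    n,l,s,c=cv2.connectedComponentsWithStats(g)
    for i in range(1,n):
        if s[i,4]>12: print(s[i]+np.array([x0,y0,0,0,0]),c[i]+[x0,y0])
ball(a,(265,145,310,195));print();ball(b,(305,180,360,235))
print(proj(a,[.502,-.0935,.165]),proj(b,[.502,-.0935,.165]))
E
```

```text
time: 17.4
tcp_pos: [0.4217, -0.0758, 0.2344]
eef_rot: [3.141, 0.004, -0.215]
force: [1.9, 0.2, -0.8]
finger_gap: 0.0001
time: 17.73
tcp_pos: [0.3755, -0.0656, 0.2553]
eef_rot: [-3.142, -0.003, -0.215]
force: [0.5, -0.0, 0.1]
finger_gap: 0.0001
[ 0.3766671  -0.06584338  0.2549974 ]
[275 162   8   9  55] [278.63636364 165.69090909]
[274 165  30  27 267] [288.88014981 178.72284644]

[340 191   7   8  39] [342.61538462 194.12820513]
[[278.42343525 165.86749434]] [[342.72573211 194.28738371]]
```

View pics/e3.png

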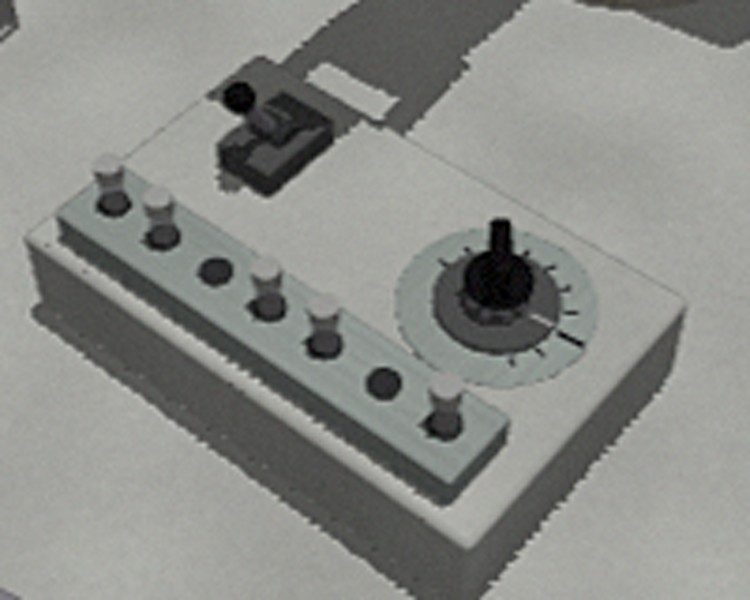

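View pics/e2.png

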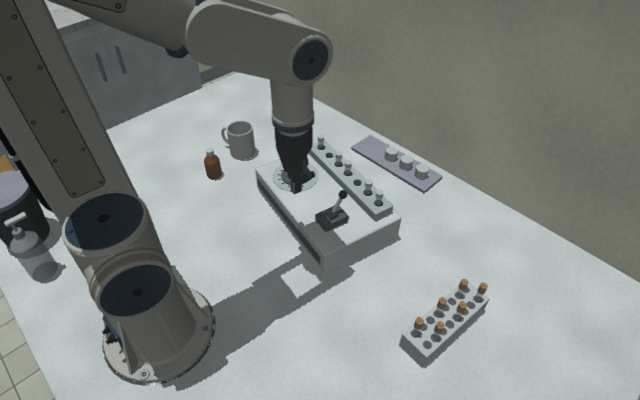

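In both views the ball sits within half a pixel of where the fully-over position projects. The pointer is at the long mark and the robot is clear of everything.

```bash
python3 -m creep '[[0,0,0,0],[0,0,0,0],[0,0,0,0]]'; python3 -c "
from station import ticket
print(ticket.close_job())"
```

```text
time: 18.08
tcp_pos: [0.3763, -0.0658, 0.2545]
eef_rot: [3.142, 0.001, -0.216]
force: [0.5, 0.1, -0.5]
finger_gap: 0.0003
the job is handed in; nothing more can be done
None
```

The timer is set to the long mark, the start lever is fully over, and I handed the job in at about 18 s of the 72 s allowed. The hand-in reports no verdict, so the checks below are my own.

- **Pressing the knob:** The first two presses met dog on dog at 3 mm, with about 12 N at most on the wrist. Each time I lifted about 2 mm and turned 10°. The third press meshed, and I held it at about 6 mm.
- **Turning the dial:** I turned it clockwise from notch 3 to notch 7, four clicks, then let the knob spring up.
- **Pushing the lever:** I pushed it over with closed fingers until it hit its end stop, at about 13 N.

**Last checks**
- **Dial:** With the knob up, the pointer read 83° against the long mark's 82.3°. The pointer line also lies in line with that mark in the pictures.
- **Knob:** The top of the grip bar is at 0.145 m, so the knob is fully up.
- **Lever:** The ball is within half a pixel of the predicted fully-over position in both the scene and side views.
- **Bystanders:** The rack, bottle and mug look unmoved in the pictures, and I did not measure them again.
- **Robot:** It stands clear of everything, with force near zero.

**Disagreements**
- **Camera offset:** The scene and side cameras placed the mixer 6 to 8 mm apart. I used their average and then the wrist camera's depth, which matched the knob bar's known size.
- **Pointer reading:** My first automatic pointer reading, taken before the turn, picked up the wrong spot and I ignored it. The later readings were consistent.

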